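Rake heaped heat sinks into one layer in the drying tray

ROBOT

A 6-joint arm with a two-finger parallel gripper is mounted at the origin on a cart in front of the work surface, level with it; the furniture and walls round the work are solid. World frame = base frame: x ahead of the robot, y to its left, z up, the work surface at z = 0. Lengths are in m, angles in rad, forces in N, time in s.
With the tool pointing down it reaches from about 0.35 to 0.975 m from the base axis. Payload 4.9 kg.
Tool frame: the origin (TCP) lies at the very end of the fingers, on their centre line; the grasp point (between the pads) lies 19 mm behind it (pinch_z is the distance from the TCP to the grasp point, in m); z points along the fingers, y is the line along which they close (so a half turn about z gives the same grasp; the last joint's range is limited). The gripper opens to 85 mm and grips with 20 to 120 N. Pads are 22 mm wide; open, the fingers measure 114 mm over their backs; the gripper's body (76 mm by 85 mm) begins 54 mm behind the grasp point. The pads swing forward as they close: fully open they stand 13 mm farther back than shut.
Start: joints at [1.201, 0.053, 1.613, -0, 1.476, -0.119], TCP at [0.155, 0.605, 0.231] pointing down, gripper open.
Joint ranges: [-3.01, 3.01], [-1.01, 2.22], [0.06, 2.58], [-1.02, 4.17], [0.09, 2.62], [-3.14, 3.14]. Speed limits (rad/s): [2.57, 2.57, 3.14, 3.14, 3.14, 3.14].

INTERFACE

Orientations are given as a unit quaternion [w, x, y, z].
In Python, from plant import * gives the robot as it stands. The module is installed in compiled form; this text tells all that it offers.
- The arm moves only by the tool play_rows, never from a script. Its arguments are lists of equal length, an entry for each row: "linear": the shift along the world's x, y, z in m, a list of three; "turn": the turn about the world's z in degrees. A call has 1 to 8 rows; each row shifts and turns the commanded pose from where the row before left it; what a row does not reach is not made up. A row lasts 1/8 s, in which the tool goes at most 62.5 mm and 10.7 degrees, less where a joint would pass 70% of its speed; a pose out of reach is approached as far as the arm can. A call is refused whole if a number of a shift passes 0.0625 or a number of a turn 10.7, either way. A call with a gripper value outside its range is refused whole. "hand" is the finger opening in m, from 0 to 0.0854, set as the call begins (left out, the last holds). The fingers move at their own pace and stop on an object; the grip force is fixed at half the most. Time passes only in rows, so rows that do not move let the fingers close. It gives the time, the measured TCP pose, the force, the opening and the grip force at its end, in the units of the state.
- state(): the state, without advancing time (a new reading comes with each control period).
- grab_frame(name): name is "scene" or "top"; returns the picture (400x640x3 uint8, red, green, blue); there is no depth.
- camera_info(name): a dict with "camera_matrix" (3x3 intrinsics, pixels), "distortion" ([k1, k2, p1, p2, k3] as OpenCV has them; the pictures are not rectified), "origin" and "attitude" of the camera in the world. Camera axes: x right, y down, z forward; pixel columns grow to the right and rows downward; lengths in m; the calibration is good to about 2 mm. A picture is of the moment at which its call begins. camera_info takes no time and is no camera call.
- job_done(): hands the job in; it is judged then, once.
Trained networks look in the newest picture that a camera, given by its name, has taken for a name from the list of things; names that differ only in an ending like _2 or _b are one class to them, and where a whole thing is asked for, a point or a joint stands for the part that bears it (a point fixed in the world has none). Each returns a list of dicts, best first, with "p" (0 to 1); they miss things now and then, are a little off and sometimes report something else, mostly with a low value. They report only what shows in the picture. A call takes as long as a camera call. They do not tell look-alikes from the thing itself.
- trace(camera, thing): "region" (400x640 bool, what is visible of it) and "location" ([column, row] in pixels, amid what is visible of it).
The state is a dict: "time": time; "joint_pos": joint angles; "joint_vel": joint speeds; "joint_efforts": joint torques, N m; "tool_pos": TCP position; "tool_rot": TCP orientation; "contact_force": force on the tool from outside, world axes, zero at the start; "ft_torque": the same for the moment, N m; "gripper_width": opening from 0.0 (shut) to 1.0 (fully open); "grasp_force": force on a finger pad.
Only numpy, scipy, OpenCV 4.12 (cv2) and the standard library are available. Lean on these libraries where they do the work, as an engineer would, in place of code of your own. Each camera call takes 0.05 s, during which the arm holds its last target. There are 200 camera calls.

TASK

Three freshly washed heat sinks lie in a heap at the far end of the little grey tray on legs, one on top of the other two. Take the small upright rake and rake the top one off towards the empty near end, so that all three lie flat on the tray floor in a single layer; do not touch the heat sinks with the gripper. Then stand the rake upright on its tines on the table beside the tray and let go.

Things in the scene. Friction and masses are not known exactly. Their poses are not given: they have to be found in the camera images.
- rake: Hand rake, 136 mm high, 0.2-0.3 kg, standing upright on its tines. Origin between the tine tips, z up the grip. Two rows of four 6 mm tines, 25 mm long, run along its y (66 mm wide); outer faces of the rows at x = -18 and +18 mm; same turned half round. Dark plate 38 x 68 mm over the tines; stem; square wooden grip 24 x 24 mm, sides along x and y, 70 to 136 mm above the tips. A 66 mm high wire reel is 10 cm off.
- sink_near: Finned aluminium heat sink, 44 mm along its x, 60 mm along y, 15 mm high, 40 to 85 g. Origin: centre of its underside, z up. Lies on the tray floor, 54 mm above the table. To its -x side (roughly towards the robot) 65 mm of tray are empty. The fixed tray, on legs, is 158 x 76 mm outside, 152 x 70 mm inside, long sides along x of the sinks; rim 64 mm above the table.
- sink_far: Finned aluminium heat sink, 44 mm along its x, 60 mm along y, 15 mm high, 40 to 85 g. Origin: centre of its underside, z up. Lies on the tray floor (54 mm above the table), close behind sink_near on its +x side, within 3 mm of the tray's far end wall.
- sink_top: Finned aluminium heat sink, 44 mm along its x, 60 mm along y, 15 mm high, 40 to 85 g. Origin: centre of its underside, z up. Lies on the other two, 69 mm above the table, within 12 mm of the middle of the pair, x along the tray within 5 degrees. Pushed at its +x face it slides with under 1 N, tips over the -x edge of sink_near and drops flat into the empty end.
Mind the look-alikes: they are no part of the job. What is shaped like the rake but purple is not meant.

How it is judged:
On the way, in this order (a step that is already met when the one before it is completed fails the run):
1. the rake is lifted off the table (height (world z) of rake above 0.028 m), for 0.2 s.
2. the rake pushes the top heat sink along (contact force between rake and sink_top above 0.03 N and distance of sink_top from where it was at the start of the episode above 0.008 m).
At the end, for the whole second after the job is handed in: All three heat sinks lie flat on the tray floor in one layer (within 8 degrees of level, undersides between 49 and 60 mm above the table, the floor being at 54 mm) and at rest; the rake stands upright on the table itself (tine tips within 6 mm of the table, within 8 degrees of vertical), at rest (height (world z) of sink_near between 0.049 and 0.06 m and angle between each of sink_near, sink_far, sink_top's own z axis and vertical below 0.14 rad and linear speed of each of sink_near, sink_far, sink_top, rake below 0.02 m/s and height (world z) of sink_far between 0.049 and 0.06 m and height (world z) of sink_top between 0.049 and 0.06 m and height (world z) of rake between -0.006 and 0.006 m and angle between rake's own z axis and vertical below 0.15 rad); the robot touches nothing.
It fails at once if the gripper fingers touch a heat sink (contact force between the fingers and sink_near above 0.5 N or contact force between the fingers and sink_far above 0.5 N or contact force between the fingers and sink_top above 0.5 N).
It also fails if it takes over 42 s, if anything falls off the work surface, if the arm or the gripper's body presses on something with over 40 N, if the wrist force passes 120 N, or if a joint passes its speed limit or range.

## Working session

There is one attempt and no reset: what is moved stays moved. The work goes in short steps, Python scripts to look and compute and a tool call to move; the robot and the scene stay as the last step left them, time stands still between calls to the robot, and variables do not carry over. Pictures are saved under pics/ and viewed, at most 10 in all, crops included, and the job is handed in when it is done.

Besides the shell and the picture viewer there is one more tool, called by a JSON object that holds its "fn" and its "kwargs", one argument or row to a line. play_rows: Moves the arm, as the interface text tells. Its arguments: {"type":"object","properties":{"linear":{"type":"array","items":{"type":"array","items":{"type":"number"}}},"turn":{"type":"array","items":{"type":"number"}},"hand":{"type":"number"}},"required":["linear","turn"]}

```bash
mkdir -p pics
cat > h.py <<'E'
from plant import *
import numpy as np, cv2
from scipy.spatial.transform import Rotation as R
def ray(cam,uv):
    c=camera_info(cam);K=np.array(c["camera_matrix"]);D=np.array(c["distortion"])
    q=np.array(c["attitude"],float)
    M=R.from_quat(q[[1,2,3,0]]).as_matrix() if q.size==4 else q
    p=cv2.undistortPoints(np.array(uv,float).reshape(-1,1,2),K,D).reshape(-1,2)
    d=np.c_[p,np.ones(len(p))]@M.T
    return np.array(c["origin"]),d
def at(cam,uv,z):
    o,d=ray(cam,uv); return o+d*((z-o[2])/d[:,2])[:,None]
def proj(cam,P):
    c=camera_info(cam);q=np.array(c["attitude"],float)
    M=R.from_quat(q[[1,2,3,0]]).as_matrix() if q.size==4 else q
    X=(np.atleast_2d(P)-np.array(c["origin"]))@M
    return cv2.projectPoints(X,np.zeros(3),np.zeros(3),np.array(c["camera_matrix"]),np.array(c["distortion"]))[0].reshape(-1,2)
E
python3 - <<'E'
from h import *
for c in("scene","top"):
    f=grab_frame(c);cv2.imwrite(f"pics/{c}0.png",f[:,:,::-1])
    i=camera_info(c);print(c,i["origin"],i["attitude"],np.array(i["camera_matrix"]).tolist())
    for t in("rake","sink_top","sink_near"):
        for r in trace(c,t)[:4]:
            ys,xs=np.nonzero(r["region"]);print(c,t,round(r["p"],2),np.round(r["location"]),xs.min(),xs.max(),ys.min(),ys.max(),len(xs))
print(state())
E
```

```text
scene [-0.06505891 -0.09307042  0.64369782] [ 0.19570084 -0.43648492  0.79859979 -0.36526768] [[411.65395259330734, 0.0, 311.1835377069056], [0.0, 411.65395259330734, 201.1221877452734], [0.0, 0.0, 1.0]]
scene rake 0.97 [308. 223.] 294 325 186 249 1004
scene rake 0.74 [415. 227.] 392 428 191 254 1023
scene sink_top 0.94 [225. 221.] 206 242 208 233 597
scene sink_top 0.53 [209. 214.] 201 227 205 227 135
scene sink_near 0.64 [226. 235.] 211 246 223 243 339
top [ 0.39947084 -0.42570838  1.03691674] [-0.02265773  0.7087988  -0.70445576  0.02886119] [[429.46109469697956, 0.0, 324.0413151574965], [0.0, 429.46109469697956, 194.91731537668755], [0.0, 0.0, 1.0]]
top rake 0.7 [323. 204.] 309 339 190 214 468
top rake 0.62 [396. 255.] 385 411 241 273 604
top sink_top 0.95 [254. 169.] 238 268 157 178 612
top sink_near 0.52 [252. 176.] 241 269 171 184 191
{'time': 0.4, 'joint_pos': array([ 1.20099472e+00,  5.28036271e-02,  1.61311051e+00, -1.48321904e-05,
        1.47601123e+00, -1.19008423e-01]), 'joint_vel': array([-0.00051606, -0.00151346, -0.00368333, -0.00089146,  0.00114842,
        0.00127206]), 'joint_efforts': array([-8.15871044e-05, -3.93055594e+01, -3.69810140e+01, -1.65515999e-04,
        2.43813280e-03,  9.26166877e-07]), 'tool_pos': array([0.15507516, 0.6053386 , 0.23111338]), 'tool_rot': array([-3.30920750e-05,  1.25067522e-01,  9.92148218e-01, -1.63201377e-04]), 'contact_force': array([-0.30297016, -0.04197473, -0.62203263]), 'ft_torque': array([ 4.64599948e-02,  9.76665283e-03, -2.95387091e-05]), 'grasp_force': 0.0, 'gripper_width': 0.9997237199913}
```

Run:
```python
from h import *
a=cv2.imread("pics/scene0.png")[150:290,170:450];b=cv2.imread("pics/top0.png")[130:290,200:440]
cv2.imwrite("pics/a.png",cv2.resize(a,None,fx=2.85,fy=2.85,interpolation=2))
cv2.imwrite("pics/b.png",cv2.resize(b,None,fx=3.3,fy=3.3,interpolation=2))
```

```text
(no output)
```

View pics/a.png

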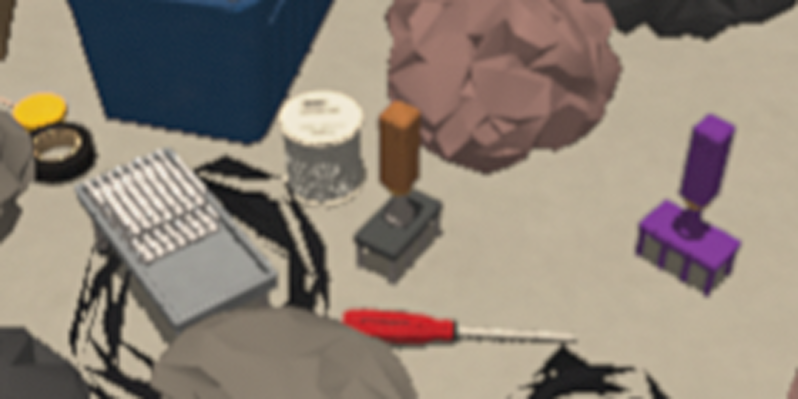

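View pics/b.png

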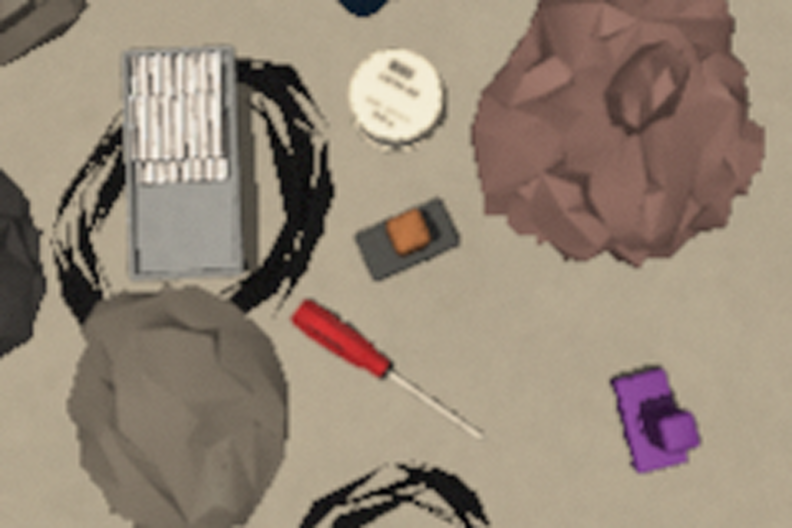

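View pics/top0.png

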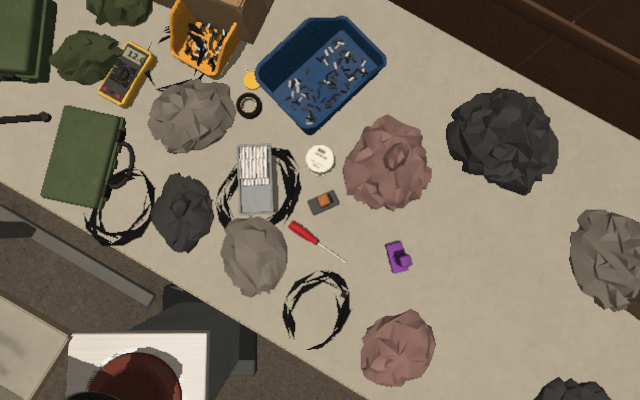

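The pictures show the rake as the dark plate with orange grip, at top (324,200) and scene (310,200). The purple copy at top (396,255) is to be ignored. The tray is at top (238..275, 144..214), with the empty end at the bottom of the picture. The top sink covers roughly top rows 159–178.

Run:
```python
from h import *
b=lambda L:np.array(L)/3.3+[200,130]-.35
a=lambda L:np.array(L)/2.85+[170,150]-.35
r=np.round
g=at("top",b([[410,228]]),.136)[0];print("grip top",r(g,4),"scene",r(at("scene",a([[400,112]]),.136)[0],4))
p=at("top",b([[357,238],[440,200],[460,238],[377,279]]),.033);print("plate",r(p,4),p.mean(0).round(4))
e=p[1]-p[0]+p[2]-p[3];print("len",np.linalg.norm(p[1]-p[0]),np.linalg.norm(p[2]-p[1]),"rake y deg",np.degrees(np.arctan2(e[1],e[0])))
ps=at("scene",a([[355,237],[443,205]]),.031);print("plate scene l/r corners",r(ps,4),ps.mean(0))
# grip side lines: minAreaRect on trace grip colour (top)
t=at("top",b([[125,48],[235,43],[248,272],[130,278]]),.064);print("tray",r(t,4),t.mean(0))
l=(t[0]-t[3])+(t[1]-t[2]);print(np.linalg.norm(t[0]-t[3]),np.linalg.norm(t[0]-t[1]),"tray ang",np.degrees(np.arctan2(l[1],l[0])))
ts=at("scene",a([[77,192],[168,150],[275,278]]),.064);print("tray scene",r(ts,4))
for c in("scene","top"):
    for n in("sink_top",):
        f=trace(c,n)[0]["region"].astype(np.uint8);rc=cv2.minAreaRect(np.argwhere(f)[:,::-1].astype(np.float32))
        print(c,n,r(at(c,cv2.boxPoints(rc),.084),4).tolist())
from scipy.spatial.transform import Rotation as R
print(R.from_quat(state()["tool_rot"][[1,2,3,0]]).as_matrix().round(3))
```

```text
grip top [ 0.4572 -0.4332  0.136 ] scene [ 0.4547 -0.4297  0.136 ]
plate [[ 0.4565 -0.3965  0.033 ]
 [ 0.4839 -0.4552  0.033 ]
 [ 0.4569 -0.4695  0.033 ]
 [ 0.4275 -0.4109  0.033 ]] [ 0.4562 -0.433   0.033 ]
len 0.06484529580643485 0.030529073248599957 rake y deg -64.16242131837413
plate scene l/r corners [[ 0.4587 -0.3937  0.031 ]
 [ 0.452  -0.467   0.031 ]] [ 0.45538125 -0.43036644  0.031     ]
tray [[ 0.5854 -0.2358  0.064 ]
 [ 0.5895 -0.3117  0.064 ]
 [ 0.4309 -0.3229  0.064 ]
 [ 0.4263 -0.2424  0.064 ]] [ 0.5080355  -0.27820739  0.064     ]
0.15917757536597954 0.07600582043500112 tray ang 3.2044715889636812
tray scene [[ 0.5768 -0.232   0.064 ]
 [ 0.5839 -0.3064  0.064 ]
 [ 0.4264 -0.3128  0.064 ]]
scene sink_top [[0.5431, -0.2401, 0.084], [0.5522, -0.3083, 0.084], [0.4939, -0.3005, 0.084], [0.4874, -0.2357, 0.084]]
top sink_top [[0.5527, -0.2413, 0.084], [0.5532, -0.3081, 0.084], [0.506, -0.3088, 0.084], [0.5056, -0.2422, 0.084]]
[[-0.969  0.248 -0.   ]
 [ 0.248  0.969 -0.   ]
 [ 0.    -0.    -1.   ]]
```

{"fn": "play_rows", "kwargs": {
  "linear": [
    [0.03,-0.02,0.03],
    [0.0375,-0.025,0.03],
    [0.0375,-0.025,0.03],
    [0.039,-0.026,0.03],
    [0.039,-0.026,0],
    [0.039,-0.026,0],
    [0.039,-0.026,0],
    [0.039,-0.026,0]
  ],
  "turn": [0,0,0,0,0,0,0,0],
  "hand": 0.085
}}

```text
time: 1.5
tool_pos: [0.4563, 0.4044, 0.3515]
tool_rot: [0.0, 0.125, 0.992, 0.0]
contact_force: [-0.1, 0.2, -0.1]
gripper_width: 0.994
grasp_force: 0.0
```

{"fn": "play_rows", "kwargs": {
  "linear": [
    [0.005,-0.056,0],
    [0.005,-0.056,0],
    [0.005,-0.056,0],
    [0.005,-0.056,0],
    [0.005,-0.056,0],
    [0.005,-0.056,0],
    [0.005,-0.056,0],
    [0.005,-0.056,0]
  ],
  "turn": [-6.2,-6.2,-6.2,-6.2,-6.2,-6.2,-6.2,-6.2]
}}

```text
time: 2.5
tool_pos: [0.4949, -0.0444, 0.3516]
tool_rot: [0.0, 0.531, 0.847, 0.0]
contact_force: [0.3, -0.2, 0.5]
gripper_width: 0.997
grasp_force: 0.0
```

{"fn": "play_rows", "kwargs": {
  "linear": [
    [-0.005,-0.055,0],
    [-0.005,-0.055,0],
    [-0.005,-0.055,0],
    [-0.005,-0.055,0],
    [-0.005,-0.055,0],
    [-0.005,-0.055,0],
    [-0.005,-0.055,0],
    [0,0,0]
  ],
  "turn": [0,0,0,0,0,0,0,0]
}}

```text
time: 3.5
tool_pos: [0.4589, -0.4306, 0.3499]
tool_rot: [-0.001, 0.532, 0.847, 0.0]
contact_force: [0.4, 1.4, 0.3]
gripper_width: 0.996
grasp_force: 0.0
```

{"fn": "play_rows", "kwargs": {
  "linear": [
    [-0.0025,-0.0015,-0.04],
    [0,0,-0.04],
    [0,0,-0.04],
    [0,0,-0.04],
    [0,0,-0.035],
    [0,0,0]
  ],
  "turn": [0,0,0,0,0,0]
}}

```text
time: 4.25
tool_pos: [0.4563, -0.4263, 0.1527]
tool_rot: [-0.003, 0.529, 0.848, 0.001]
contact_force: [0.1, -0.0, 0.9]
gripper_width: 0.99
grasp_force: 0.0
```

Run:
```python
from h import *
f=grab_frame("scene")[:,:,::-1].copy();P=state()["tool_pos"];print(P,state()["contact_force"])
cv2.imwrite("pics/s1.png",cv2.resize(f[110:260,240:400],None,fx=4,fy=4,interpolation=2))
print((proj("scene",P)-[240,110])*4)
```

```text
[ 0.45742523 -0.42775753  0.1555554 ] [-0.48710222  0.14595638  0.07981667]
[[273.7254063  282.58056153]]
```

View pics/s1.png

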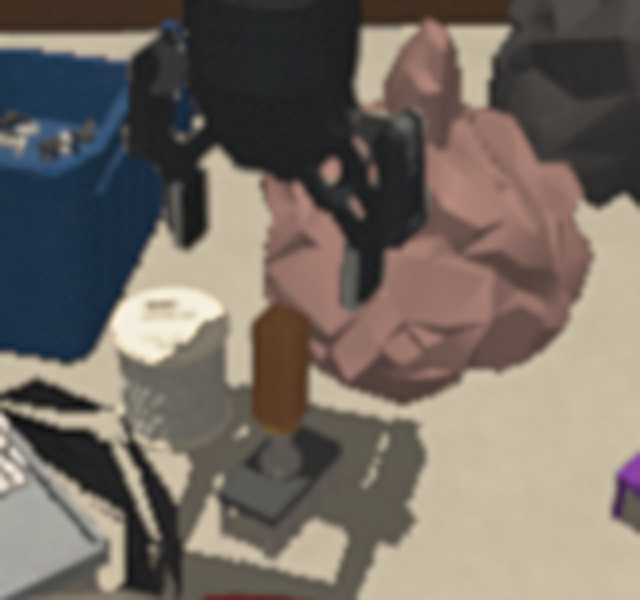

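{"fn": "play_rows", "kwargs": {
  "linear": [
    [-0.001,-0.003,0],
    [0,0,-0.02],
    [0,0,-0.02],
    [0,0,-0.022],
    [0,0,0],
    [0,0,0]
  ],
  "turn": [0,0,0,0,0,0]
}}

```text
time: 5.05
tool_pos: [0.4567, -0.4321, 0.0941]
tool_rot: [-0.0, 0.53, 0.848, 0.0]
contact_force: [-0.2, 0.6, 0.7]
gripper_width: 0.994
grasp_force: 0.0
```

{"fn": "play_rows", "kwargs": {
  "linear": [
    [0,0,0],
    [0,0,0],
    [0,0,0],
    [0,0,0],
    [0,0,0],
    [0,0,0],
    [0,0,0],
    [0,0,0]
  ],
  "turn": [0,0,0,0,0,0,0,0],
  "hand": 0.0
}}

```text
time: 6.05
tool_pos: [0.4568, -0.4324, 0.0949]
tool_rot: [0.0, 0.53, 0.848, -0.0]
contact_force: [-0.3, -1.2, 4.7]
gripper_width: 0.272
grasp_force: 59.8
```

{"fn": "play_rows", "kwargs": {
  "linear": [
    [0,0,0.02],
    [0,0,0.04],
    [0,0,0.04],
    [0,0,0.02],
    [0,0,0],
    [0,0,0]
  ],
  "turn": [0,0,0,0,0,0]
}}

```text
time: 6.8
tool_pos: [0.4558, -0.4311, 0.2118]
tool_rot: [-0.002, 0.53, 0.848, 0.001]
contact_force: [0.8, 0.2, -3.6]
gripper_width: 0.279
grasp_force: 59.4
```

{"fn": "play_rows", "kwargs": {
  "linear": [
    [0.015,0.018,0],
    [0.025,0.031,0],
    [0.025,0.031,0],
    [0.025,0.031,0],
    [0.025,0.031,0],
    [0.015,0.018,0],
    [0,0,0],
    [0,0,0]
  ],
  "turn": [-3,-4,-4,-4,-4,-3.5,0,0]
}}

```text
time: 7.8
tool_pos: [0.5856, -0.2721, 0.2124]
tool_rot: [-0.001, 0.685, 0.729, -0.001]
contact_force: [0.8, -0.2, -2.5]
gripper_width: 0.276
grasp_force: 59.4
```

Run:
```python
from h import *
f=grab_frame("scene")[:,:,::-1].copy();S=state();P=S["tool_pos"];print(P,S["tool_rot"],S["gripper_width"])
a=f[110:270,170:350]
g=grab_frame("top")[:,:,::-1][110:230,210:310]
cv2.imwrite("pics/s2.png",np.hstack([cv2.resize(a,(495,440),interpolation=2),cv2.resize(g,(300,440),interpolation=2)]))
t=np.radians(3.4);ex=np.array([np.cos(t),np.sin(t),0]);ey=np.array([-ex[1],ex[0],0])
print("tips expected",((proj("scene",[P+[0,0,-.0949]+s*.018*ex+u*.033*ey for s in(-1,1) for u in(-1,1)])-[170,110])*2.75).round())
```

```text
[ 0.58566905 -0.27246893  0.21291456] [-1.05142425e-03  6.85111381e-01  7.28437436e-01 -4.38158728e-04] 0.2725998197305214
tips expected [[160. 209.]
 [ 77. 244.]
 [138. 185.]
 [ 56. 217.]]
```

View pics/s2.png

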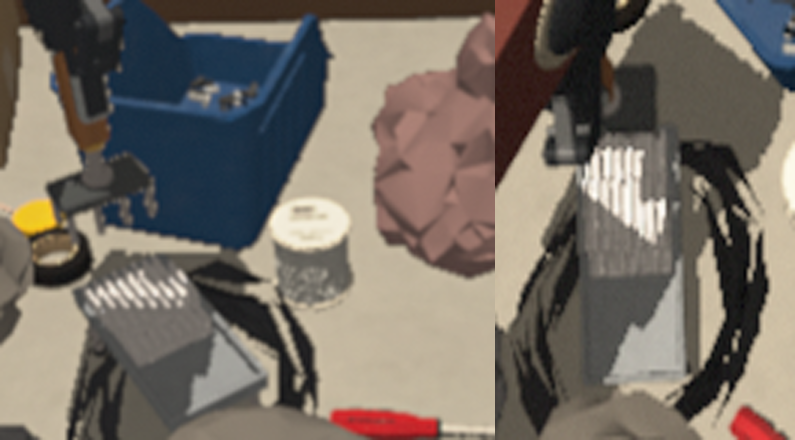

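{"fn": "play_rows", "kwargs": {
  "linear": [
    [0,0,-0.015],
    [0,0,-0.015],
    [0,0,-0.009],
    [0,0,-0.005],
    [0,0,0],
    [0,0,0]
  ],
  "turn": [0,0,0,0,0,0]
}}

```text
time: 8.65
tool_pos: [0.587, -0.2723, 0.171]
tool_rot: [0.001, 0.685, 0.729, 0.0]
contact_force: [-0.0, 0.5, -2.8]
gripper_width: 0.274
grasp_force: 59.4
```

{"fn": "play_rows", "kwargs": {
  "linear": [
    [-0.006,-0.0003,0],
    [-0.006,-0.0003,0],
    [-0.006,-0.0003,0],
    [-0.006,-0.0004,0],
    [-0.006,-0.0004,0],
    [-0.006,-0.0004,0],
    [0,0,0],
    [0,0,0]
  ],
  "turn": [0,0,0,0,0,0,0,0]
}}

```text
time: 9.65
tool_pos: [0.5505, -0.2742, 0.1702]
tool_rot: [-0.0, 0.685, 0.729, -0.0]
contact_force: [-0.1, 0.2, -3.6]
gripper_width: 0.275
grasp_force: 59.5
```

Run:
```python
from h import *
f=grab_frame("scene")[:,:,::-1].copy();S=state();P=S["tool_pos"];print(P,S["tool_rot"],S["contact_force"])
a=f[150:270,170:320]
g=grab_frame("top")[:,:,::-1][110:230,210:310]
cv2.imwrite("pics/s3.png",np.hstack([cv2.resize(a,(480,384),interpolation=2),cv2.resize(g,(320,384),interpolation=2)]))
```

```text
[ 0.55057358 -0.27414932  0.17019903] [-1.31315456e-04  6.84980446e-01  7.28561438e-01 -4.36403107e-05] [ 0.40529926  0.1308117  -2.29685514]
```

View pics/s3.png

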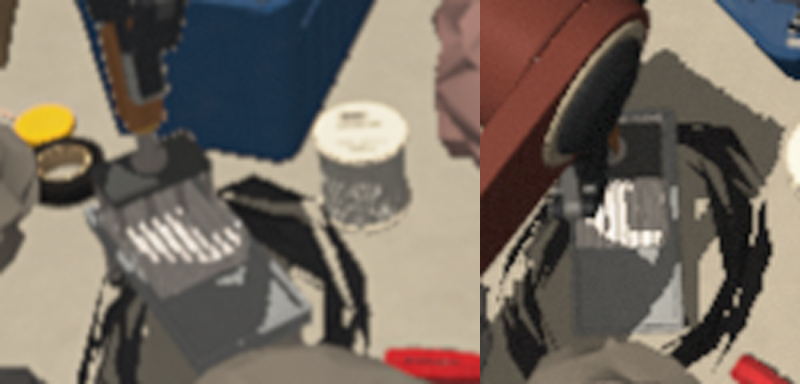

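{"fn": "play_rows", "kwargs": {
  "linear": [
    [-0.006,-0.0004,0],
    [-0.006,-0.0004,0],
    [-0.006,-0.0004,0],
    [-0.006,-0.0004,0],
    [-0.006,-0.0003,0],
    [-0.006,-0.0003,0],
    [-0.006,-0.0003,0],
    [-0.003,-0.0002,0]
  ],
  "turn": [0,0,0,0,0,0,0,0]
}}

```text
time: 10.75
tool_pos: [0.5052, -0.2769, 0.1703]
tool_rot: [-0.0, 0.685, 0.728, 0.0]
contact_force: [-0.6, -0.5, -1.9]
gripper_width: 0.272
grasp_force: 59.4
```

Run:
```python
from h import *
f=grab_frame("scene")[:,:,::-1].copy();S=state();P=S["tool_pos"];print(P,S["tool_rot"],S["contact_force"])
a=f[150:270,170:320]
g=grab_frame("top")[:,:,::-1][110:230,210:310]
cv2.imwrite("pics/s4.png",np.hstack([cv2.resize(a,(480,384),interpolation=2),cv2.resize(g,(320,384),interpolation=2)]))
```

```text
[ 0.50502906 -0.27689298  0.17026475] [-1.38487663e-04  6.85073354e-01  7.28474068e-01 -1.12335878e-04] [ 0.8171596  -0.36966654 -1.7116254 ]
```

View pics/s4.png

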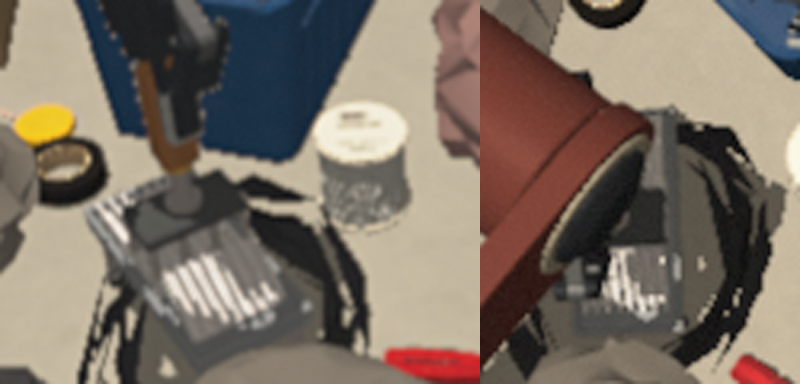

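{"fn": "play_rows", "kwargs": {
  "linear": [
    [-0.003,0,0],
    [-0.003,0,0],
    [0,0,0],
    [0,0,0.03],
    [0,0,0.03],
    [0.02,-0.04,0],
    [0.02,-0.04,0],
    [0,0,0]
  ],
  "turn": [0,0,0,0,0,0,0,0]
}}

```text
time: 11.85
tool_pos: [0.5399, -0.359, 0.2294]
tool_rot: [-0.0, 0.686, 0.728, -0.0]
contact_force: [0.2, 0.4, -3.3]
gripper_width: 0.276
grasp_force: 60.6
```

Run:
```python
from h import *
f=grab_frame("scene")[:,:,::-1].copy();S=state();P=S["tool_pos"];print(P,S["tool_rot"],S["contact_force"])
a=f[180:270,180:300]
g=grab_frame("top")[:,:,::-1][130:230,220:290]
cv2.imwrite("pics/s5.png",np.hstack([cv2.resize(a,(500,375),interpolation=2),cv2.resize(g,(262,375),interpolation=2)]))
```

```text
[ 0.53951208 -0.35759423  0.22941773] [-9.25875535e-04  6.85409409e-01  7.28157321e-01 -2.44597860e-05] [ 0.03971472  0.37752005 -2.50966217]
```

View pics/s5.png

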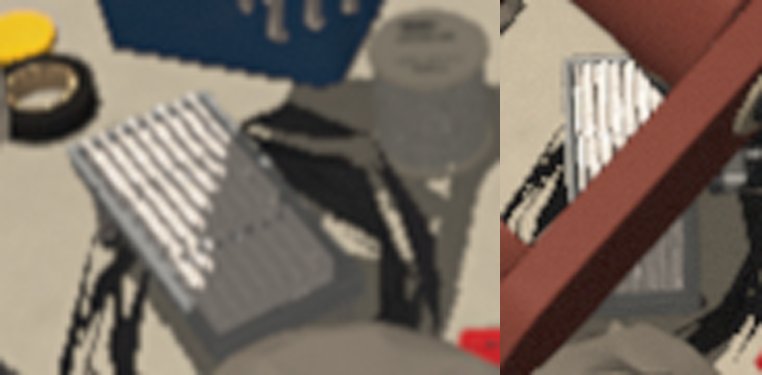

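{"fn": "play_rows", "kwargs": {
  "linear": [
    [-0.0205,-0.018,0],
    [-0.0205,-0.018,0],
    [-0.0205,-0.018,0],
    [-0.0205,-0.018,0],
    [0,0,-0.04],
    [0,0,-0.04],
    [0,0,-0.03],
    [0,0,0]
  ],
  "turn": [5.6,5.6,5.6,5.6,0,0,0,0]
}}

```text
time: 12.95
tool_pos: [0.4559, -0.426, 0.117]
tool_rot: [-0.003, 0.53, 0.848, 0.001]
contact_force: [0.2, -0.2, -3.1]
gripper_width: 0.276
grasp_force: 60.5
```

{"fn": "play_rows", "kwargs": {
  "linear": [
    [0,0,0],
    [0,0,-0.008],
    [0,0,-0.006],
    [0,0,-0.006],
    [0,0,-0.004],
    [0,0,0],
    [0,0,0]
  ],
  "turn": [0,0,0,0,0,0,0]
}}

```text
time: 13.82
tool_pos: [0.4577, -0.429, 0.0964]
tool_rot: [0.0, 0.53, 0.848, -0.0]
contact_force: [1.3, -0.1, -3.7]
gripper_width: 0.27
grasp_force: 60.8
```

{"fn": "play_rows", "kwargs": {
  "linear": [
    [0,0,-0.001],
    [0,0,-0.0007],
    [0,0,0],
    [0,0,0]
  ],
  "turn": [0,0,0,0]
}}

```text
time: 14.32
tool_pos: [0.4577, -0.429, 0.0951]
tool_rot: [0.0, 0.53, 0.848, -0.0]
contact_force: [-0.4, 0.9, 1.1]
gripper_width: 0.274
grasp_force: 61.0
```

Touching down; release, wait, rise, and clear the view.

{"fn": "play_rows", "kwargs": {
  "linear": [
    [0,0,0],
    [0,0,0],
    [0,0,0],
    [0,0,0],
    [0,0,0],
    [0,0,0],
    [0,0,0],
    [0,0,0]
  ],
  "turn": [0,0,0,0,0,0,0,0],
  "hand": 0.085
}}

```text
time: 15.32
tool_pos: [0.4576, -0.4289, 0.0946]
tool_rot: [-0.0, 0.53, 0.848, -0.0]
contact_force: [0.1, 0.3, -0.2]
gripper_width: 0.992
grasp_force: 0.0
```

{"fn": "play_rows", "kwargs": {
  "linear": [
    [0,0,0.015],
    [0,0,0.03],
    [0,0,0.04],
    [0,0,0.05],
    [0,0,0.05],
    [0,0,0.05],
    [0,0.05,0],
    [0,0.06,0]
  ],
  "turn": [0,0,0,0,0,0,0,0]
}}

```text
time: 16.32
tool_pos: [0.4577, -0.3185, 0.3321]
tool_rot: [0.002, 0.531, 0.847, -0.0]
contact_force: [0.9, 0.9, -0.0]
gripper_width: 0.993
grasp_force: 0.0
```

{"fn": "play_rows", "kwargs": {
  "linear": [
    [0,0.06,0],
    [0,0.06,0],
    [0,0.06,0],
    [0,0.06,0],
    [0,0.06,0],
    [0,0.06,0],
    [0,0.04,0],
    [0,0,0]
  ],
  "turn": [0,0,0,0,0,0,0,0]
}}

```text
time: 17.32
tool_pos: [0.4573, 0.0833, 0.331]
tool_rot: [0.001, 0.528, 0.849, 0.001]
contact_force: [-0.6, -0.5, -1.0]
gripper_width: 0.996
grasp_force: 0.0
```

Run:
```python
from h import *
f=grab_frame("scene")[:,:,::-1].copy();S=state();print(S["time"],S["tool_pos"],S["gripper_width"])
a=f[170:270,190:340]
g=grab_frame("top")[:,:,::-1][130:230,225:345]
cv2.imwrite("pics/s6.png",np.hstack([cv2.resize(a,(450,300),interpolation=2),cv2.resize(g,(350,300),interpolation=2)]))
```

```text
17.375 [0.4574354  0.08196535 0.33072655] 0.9955444685123457
```

View pics/s6.png

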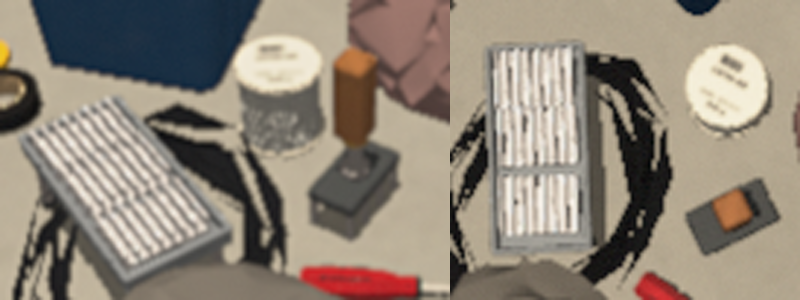

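The three sinks lie in one layer: in the right-hand view they sit at rows 50–105, 105–165 and 172–235, with a floor gap before the third. The rake stands upright at (735,215).

```bash
python3 -c "
from plant import *
print(job_done())"
```

```text
the job is handed in; nothing more can be done
None
```

I handed the job in at about 17 s of the 42 s; in the last pictures all three heat sinks lie flat in one layer on the tray floor and the rake stands upright and released beside the tray, but the hand-in returned no verdict.

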